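# Pin the checking jig into line

## Robot

A 6-joint arm with a two-finger parallel gripper is mounted at the origin on the work surface. World frame = base frame: x ahead of the robot, y to its left, z up, the work surface at z = 0. Lengths are in m, angles in rad, forces in N, time in s.
With the tool pointing down it reaches from about 0.4 to 0.825 m from the base axis. Payload 7 kg.
Tool frame: the origin (TCP) lies on the centre line of the jaws, within the pads' length; the fingertips stand 22 mm ahead of it and the grasp point (between the pads) lies 3 mm ahead of it (arm.tcp_to_tips is the distance from the TCP to the fingertips, in m); z points along the fingers, y is the line along which they close (so a half turn about z gives the same grasp; the last joint's range is limited). The gripper opens to 88 mm and grips with 3 to 60 N. Pads are 19 mm wide; open, the fingers measure 130 mm over their backs; the gripper's body (78 mm by 193 mm) begins 47 mm behind the grasp point.
Start: joints at [1.52, 0.359, 0.012, 0, -1.224, -0.288], TCP at [0.224, 0.637, 0.249] pointing down, gripper open.
Joint ranges: [-3.07, 3.07], [-1.43, 2.12], [-1.02, 1.25], [-3.03, 1.67], [-3.05, -0], [-3.03, 3.03]. Speed limits (rad/s): [2.39, 2.39, 3.01, 3.14, 3.14, 3.14].

## Interface

Orientations are given as [roll, pitch, yaw] about the fixed x, y, z axes, in that order (R = Rz(yaw) Ry(pitch) Rx(roll)).
In Python, from station import arm gives the robot as it stands.
- The arm moves only by the tool jog_arm, never from a script. Its argument "targets" is a list of rows, each an object of numbers: "dx", "dy", "dz": the shift along the tool's x, y, z in mm; "rx", "ry", "rz": the turn, a rotation vector about the tool's x, y, z in rad; "gripper": the closure, from 0 (fully open) to 1 (shut). In form: [{"dx": .., "dy": .., "dz": .., "rx": .., "ry": .., "rz": .., "gripper": ..}, ...]. A call has exactly 8 rows; each row is the pose to reach, as a shift and turn from the pose commanded when the call began, along the tool's axes at that moment; what a row does not reach only later rows make up. A row lasts 1/12 s, in which the tool goes at most 41.7 mm and 7.16 degrees, less where a joint would pass 70% of its speed; a pose out of reach is approached as far as the arm can. A call with a gripper value outside its range is refused whole. The fingers move at their own pace and stop on an object; "force" is the grip in N (left out, the last holds). Time passes only in rows, so rows that repeat a pose let the fingers close, or fill a call up. It gives the time, the measured TCP pose, the force, the opening and the grip force at its end, in the units of the state.
- arm.get_state(): the state, without advancing time (a new reading comes with each control period).
- arm.grab_frame(name): name is "scene" or "top"; returns a dict with "frame" (480x640x3 uint8, red, green, blue), "z_map" (480x640 float32, m along the optical axis (not along the pixel's ray), 0 where there is no reading), "fx", "fy", "cx", "cy" (pixels), "distortion" ([k1, k2, p1, p2, k3] as OpenCV has them; the pictures are not rectified), "view" (4x4, takes a point from world to camera coordinates). Camera axes: x right, y down, z forward; pixel columns grow to the right and rows downward; lengths in m; the calibration is good to about 2 mm. A picture is of the moment at which its call begins.
- arm.job_done(): hands the job in; it is judged then, once.
The state is a dict: "t": time; "q": joint angles; "qd": joint speeds; "joint_efforts": joint torques, N m; "eef_pos": TCP position; "ee_rot": TCP orientation; "force": force on the tool from outside, world axes, zero at the start; "moment": the same for the moment, N m; "width": finger opening in m; "gripper_force": force on a finger pad.
Only numpy, scipy, OpenCV 4.12 (cv2) and the standard library are available. Lean on these libraries where they do the work, as an engineer would, in place of code of your own. Each camera call takes 0.05 s, during which the arm holds its last target. There are 200 camera calls.

## Task

The checking jig's sliding top plate sits a little off, so its big hole is out of line with the hole in the plate below. Take the tapered pin (the one with the tall plain cylinder grip) from the wooden rack and drive it straight down through both holes, pulling the top plate into line, until its collar rests on the top plate. Leave the pin standing there.

Things in the scene. Friction and masses are not known exactly. Their poses are not given: they have to be found in the camera images.
- taper_pin: Steel tapered pin, 0.5 kg, hanging upright by its collar in the rack. Origin: centre of its lower tip; z up. From the tip up: cone 48 mm long growing from 8 to 41 mm diameter; straight 41 mm shank for 30 mm; collar 56 mm wide, 78 to 86 mm above the tip; plain cylinder grip 26 mm wide, 86 to 131 mm above the tip. In the rack its y axis runs along the row: close the fingers along its x.
- rack: Fixed wooden rack, origin under its centre on the bench. Board 90 x 270 mm, top 100 mm up, three 45 mm holes in a row along its y at -85, 0 and 85 mm; the tapered pin may hang in any. The other two pins are not for this job: a straight blunt one with a low mushroom head 48 mm wide, and a thin one with a small short knob 16 mm wide. Their tops are at most 130 mm above the bench.
- lower_hole (a point): Centre of the 45 mm hole in the fixed lower plate of the jig, at that plate's top face, 78 mm above the bench. Dark steel plate 190 x 150 x 16 mm on posts, open underneath with room for the pin's tip. x axis: the line along which the top plate slides; z up. When the pin is home its tip is 66 mm below this point.
- upper_hole (a point): Centre of the 45 mm hole in the top plate, at its top face, 90 mm above the bench. Aluminium, 120 x 116 x 12 mm, between two flush rails; slides only along x of lower_hole, 16 mm each way, stiffly (7 N friction, more when fast). Starts 10 to 13 mm off to +x. The pin's tip, lowered centred over lower_hole, clears this hole's edge; a steady push of 5 to 20 N then moves the plate.
There are look-alikes about, which are no part of the job. Leave any green look-alike of the taper_pin alone. Leave any red look-alike of the part that bears lower_hole alone.

How it is judged:
On the way:
1. the pin's tip has gone through the top hole into the lower hole while the holes are still out of line (more than 6 mm) (z of taper_pin in the frame of lower_hole below -0.002 m and horizontal distance between taper_pin and lower_hole below 0.022 m and horizontal distance between upper_hole and lower_hole above 0.006 m).
At the end, for the whole second after the job is handed in: The tapered pin stands at rest through both holes, upright within 10 degrees, its collar within 6 mm of the top plate (tip at least 60 mm below the lower_hole point), its tip within 12 mm sideways of the lower hole's axis, and the two holes in line within 7 mm (z of taper_pin in the frame of lower_hole below -0.06 m and horizontal distance between taper_pin and lower_hole below 0.012 m and horizontal distance between upper_hole and lower_hole below 0.007 m and angle between taper_pin's own z axis and vertical below 0.18 rad and linear speed of taper_pin below 0.03 m/s); the robot touches nothing.
It also fails if it takes over 45 s, if anything falls off the work surface, if the arm or the gripper's body presses on something with over 40 N, if the wrist force passes 120 N, or if a joint passes its speed limit or range.

## Working session

There is one attempt and no reset: what is moved stays moved. The work goes in short steps, Python scripts to look and compute and a tool call to move; the robot and the scene stay as the last step left them, time stands still between calls to the robot, and variables do not carry over. Pictures are saved under pics/ and viewed, at most 10 in all, crops included, and the job is handed in when it is done.

Besides the shell and the picture viewer there is one more tool, called after ">>>" as a command line: name --argument value ..., lists and objects as JSON in quotes. jog_arm: Moves the arm, as the interface text tells. Its arguments: {"type":"object","properties":{"targets":{"type":"array","items":{"type":"object","properties":{"dx":{"type":"number"},"dy":{"type":"number"},"dz":{"type":"number"},"rx":{"type":"number"},"ry":{"type":"number"},"rz":{"type":"number"},"gripper":{"type":"number"}}}},"force":{"type":"number"}},"required":["targets"]}

```bash
mkdir -p pics; cat > h.py <<'E'
import numpy as np, cv2, pickle
from station import arm
def grab(n,tag):
    f=arm.grab_frame(n); pickle.dump(f,open(f'{tag}.pkl','wb')); cv2.imwrite(f'pics/{tag}.png',f['frame'][:,:,::-1]); return f
def load(tag): return pickle.load(open(f'{tag}.pkl','rb'))
def K(f): return np.array([[f['fx'],0,f['cx']],[0,f['fy'],f['cy']],[0,0,1.]])
def ray(f,u,v):
    p=cv2.undistortPoints(np.array([[[u,v]]],float),K(f),np.array(f['distortion']))[0,0]
    V=np.array(f['view']);R=V[:3,:3];t=V[:3,3]
    return -R.T@t, R.T@np.array([p[0],p[1],1.])
def atz(f,u,v,z):
    o,d=ray(f,u,v); return o+d*(z-o[2])/d[2]
def dep(f,u,v):
    o,d=ray(f,u,v); return o+d*f['z_map'][int(v),int(u)]
E
python3 - <<'E'
from h import *
for n in('top','scene'):
    f=grab(n,n+'0'); print(n,f['fx'],np.round(f['view'],3).tolist(),np.round(f['distortion'],3))
s=arm.get_state();print(s)
E
```

```text
top 592.8576851498617 [[-0.11, -0.994, -0.007, -0.007], [-0.968, 0.108, -0.226, 0.397], [0.225, -0.018, -0.974, 1.038], [0.0, 0.0, 0.0, 1.0]] [-0.204  0.     0.     0.     0.   ]
scene 492.9723953128713 [[0.74, 0.673, 0.001, -0.262], [0.452, -0.496, -0.742, -0.133], [-0.498, 0.55, -0.671, 1.272], [0.0, 0.0, 0.0, 1.0]] [0.007 0.    0.    0.    0.   ]
{'t': 0.1, 'q': array([ 1.52009033e+00,  3.59330632e-01,  1.11504023e-02, -2.91463694e-04,
       -1.22412046e+00, -2.88079274e-01]), 'qd': array([ 1.87907259e-03,  4.27672547e-05,  3.47554581e-03,  3.02498611e-04,
       -1.02390508e-03, -5.18421704e-04]), 'joint_efforts': array([-3.12265642e-03, -5.84164524e+01,  2.93751258e+01,  7.01561540e+00,
        1.01172575e-02, -5.90204877e-05]), 'eef_pos': array([0.22423749, 0.63623074, 0.24770947]), 'ee_rot': array([ 3.14007243e+00, -1.64724866e-04, -3.38884381e-01]), 'force': array([ 0.43415482, -0.39760583,  0.09338502]), 'moment': array([-0.06409268,  0.02588485,  0.01224256]), 'gripper_force': 0.0, 'width': 0.08748896374391106}
```

View pics/top0.png

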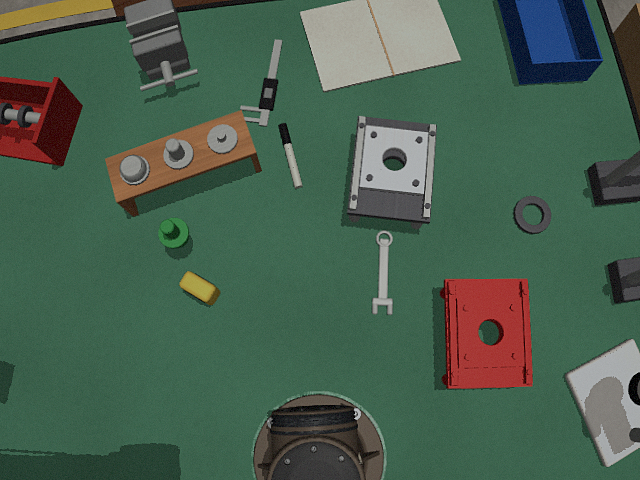

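View pics/scene0.png

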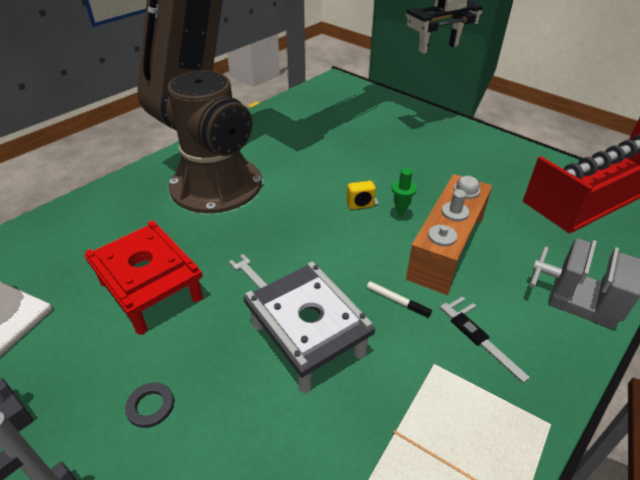

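The top view shows the rack pins at about (134,170), (178,152) and (222,138). The middle one has the tall cylinder grip. The jig's hole is at (395,159). The green look-alike pin is at (173,233) and the red jig at (490,332). I'll enlarge the rack and the jig.

```bash
python3 - <<'E'
from h import *
a=load('top0')['frame'][:,:,::-1]; b=load('scene0')['frame'][:,:,::-1]
r=lambda im,x,y,w,h,s: cv2.resize(im[y:y+h,x:x+w],None,fx=s,fy=s,interpolation=cv2.INTER_CUBIC)
# x5: top rack (100,105,80x60)... 
t1=r(a,100,105,160,110,2.5); t1=r(a,140,115,80,60,5); t2=r(a,340,110,100,120,4)
s1=r(b,415,165,80,60,5); s2=r(b,240,260,140,115,2.8)
out=np.zeros((600,800,3),np.uint8)
out[:300,:400]=t1; out[:300,400:]=s1
t2=r(a,345,112,100,75,4);out[300:,:400]=t2
s2=r(b,262,270,100,75,4);out[300:,400:]=s2
cv2.imwrite('pics/crop0.png',out)
E
```

```text
(no output)
```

View pics/crop0.png

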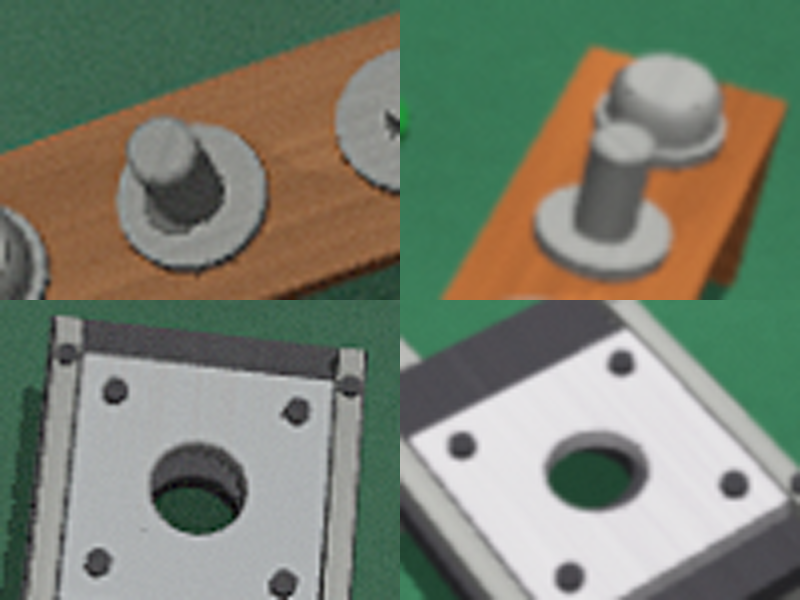

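The top-left crop has the grip's top centre at image (172.6,144.8) in top, and the scene crop puts it at (459.8,193.4). The upper hole centre is at about (394.7,159.2) in top and (311.2,312.7) in scene. I still need the lower plate's ends.

```bash
python3 - <<'E'
from h import *
T=load('top0');S=load('scene0')
r=lambda im,x,y,w,h,s: cv2.resize(im[y:y+h,x:x+w],None,fx=s,fy=s,interpolation=cv2.INTER_CUBIC)
out=np.zeros((600,800,3),np.uint8)
out[:,:400]=r(T['frame'][:,:,::-1],345,110,80+20,125,4)[:,:400][:600] if 0 else np.pad(r(T['frame'][:,:,::-1],345,110,100,120,4),((0,120),(0,0),(0,0)))
out[:,400:]=np.pad(r(S['frame'][:,:,::-1],240,257,140,140,400/140),((0,200),(0,0),(0,0)))
cv2.imwrite('pics/crop1.png',out)
for f,(u,v),z in((T,(172.6,144.8),.153),(S,(459.8,193.4),.153),(T,(178.6,154),.108),(T,(394.7,159.2),.09),(S,(311.2,312.7),.09)):
    print(np.round(atz(f,u,v,z),4), np.round(dep(f,u,v),4))
# rack direction: other pin collars
print(atz(T,222,138,.11),atz(T,134,172,.11), dep(T,370,150),dep(T,375,205))
E
```

```text
[0.5615 0.1922 0.153 ] [0.5613 0.1921 0.1536]
[0.5664 0.1891 0.153 ] [0.5656 0.1908 0.1516]
[0.5617 0.1923 0.108 ] [0.5534 0.1878 0.128 ]
[ 0.5131 -0.1962  0.09  ] [ 0.5474 -0.2118 -0.0052]
[ 0.5179 -0.1984  0.09  ] [ 0.4658 -0.1433 -0.0037]
[0.58183866 0.11087184 0.11      ] [0.5368002  0.27599365 0.11      ] [ 0.53545089 -0.15375847  0.09044223] [ 0.43476449 -0.1505065   0.07699544]
```

View pics/crop1.png

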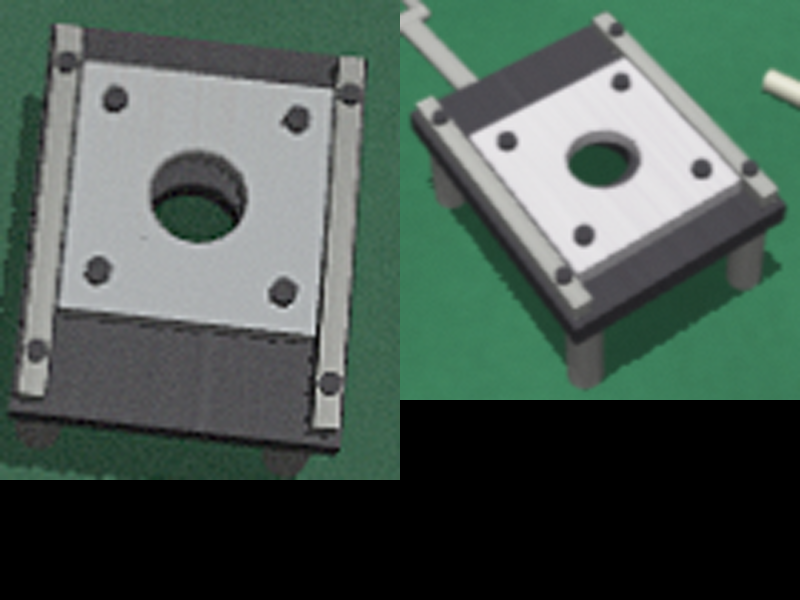

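Besides the holes, this crop shows the rails' screws. In the top crop they are at (66,62), (37,350), (349,93) and (330,383), and in the scene crop at (40,118), (164,276), (216,30) and (350,168). They centre on the lower plate.

```bash
python3 - <<'E'
from h import *
T=load('top0');S=load('scene0')
t=[atz(T,345+x/4-.4,110+y/4-.4,.091)[:2] for x,y in((66,62),(37,350),(349,93),(330,383))]
e=[atz(T,345+x/4-.4,110+y/4-.4,.09)[:2] for x,y in((68,26),(32,395),(352,58),(326,428))]
s=[atz(S,240+x/2.857-.4,257+y/2.857-.4,.091)[:2] for x,y in((216,30),(40,118),(350,168),(164,276))]
b=[atz(T,345+x/4-.4,110+y/4-.4,.078)[:2] for x,y in((10,411),(338,448))]
for q in(t,e,s,b):
    q=np.array(q);print(np.round(q,4).tolist(),q.mean(0).round(4))
for q in (t,e):
    d=q[0]-q[1]+q[2]-q[3];d/=np.linalg.norm(d);print('axis',d,np.arctan2(d[1],d[0]))
    for h in([.5131,-.1962],[.516,-.1973]): 
        w=np.array(h)-np.mean(q,0);print(w@d, w@[-d[1],d[0]])
d=np.array(b)[0]-np.array(b)[1];n=np.array([d[1],-d[0]])/np.linalg.norm(d);print(n,np.mean(b,0)+n*.095*np.sign(n[0]))
s=arm.get_state();print(s['q'][0])
E
```

```text
[[0.5859, -0.1439], [0.4495, -0.1133], [0.5571, -0.2723], [0.4201, -0.2414]] [ 0.5031 -0.1927]
[[0.6043, -0.1473], [0.4294, -0.1087], [0.5748, -0.2768], [0.4, -0.2367]] [ 0.5021 -0.1924]
[[0.4501, -0.1143], [0.421, -0.243], [0.5864, -0.1449], [0.5573, -0.274]] [ 0.5037 -0.194 ]
[[0.4264, -0.0989], [0.3932, -0.2431]] [ 0.4098 -0.171 ]
axis [ 0.97566532 -0.21926509] -0.2210611707354633
0.010478046278537425 -0.001203867252946759
0.013548667312687805 -0.0016412303339599149
axis [ 0.97552304 -0.21989727] -0.22170915820338782
0.011558995059955024 -0.0013295393306680147
0.01462989885522293 -0.0017649125960498406
[ 0.97454084 -0.22421004] [ 0.50241334 -0.19230388]
1.5200903319966004
```

The lower hole is at about (0.503,-0.193), with the top plate off by 11–13 mm along an axis at yaw -0.222, which fits the task. The pin is in the middle slot at about (0.563,0.191). I'm moving over the pin now, half the distance and the full turn first.

>>> jog_arm --targets '[{"dx": 15, "dy": 10, "dz": 0, "rz": 0.1}, {"dx": 48, "dy": 32, "dz": 0, "rz": 0.22}, {"dx": 82, "dy": 54, "dz": 0, "rz": 0.34}, {"dx": 116, "dy": 76, "dz": 0, "rz": 0.46}, {"dx": 150, "dy": 98, "dz": 0, "rz": 0.58}, {"dx": 184, "dy": 121, "dz": 0, "rz": 0.7}, {"dx": 216, "dy": 142, "dz": 0, "rz": 0.82}, {"dx": 234, "dy": 154, "dz": 0, "rz": 0.94}]' --force 40

```text
invalid input at $.targets[0]: expected keys dx, dy, dz, rx, ry, rz, gripper
```

```bash
cat >> h.py <<'E'
from scipy.spatial.transform import Rotation as Ro
def go(c,cy,t,ty=None):
    "commanded tool-down pose c (xyz m), yaw cy -> target t: shift in mm along tool axes, turn"
    R=Ro.from_euler('xyz',[np.pi,0,cy]); d=R.inv().apply(np.array(t)-np.array(c))*1e3
    print('d mm',d.round(1),'rz',0 if ty is None else round(cy-ty,3))
def cmd(c,cy,d,rz=0):
    R=Ro.from_euler('xyz',[np.pi,0,cy]); return np.array(c)+R.apply(np.array(d)/1e3), cy-rz
E
python3 - <<'E'
from h import *
c,y=cmd([.224,.637,.249],-.339,[234,154,0],.94);print(c,y)
s=arm.get_state();print(s['t'],s['eef_pos'],s['ee_rot'],s['q'])
go(c,y,[.563,.1915,.215],-1.305)
E
```

```text
[0.39347072 0.41394916 0.249     ] -1.279
0.1 [0.22423749 0.63623074 0.24770947] [ 3.14007243e+00 -1.64724866e-04 -3.38884381e-01] [ 1.52009033e+00  3.59330632e-01  1.11504023e-02 -2.91463694e-04
 -1.22412046e+00 -2.88079274e-01]
d mm [261.8 -98.4  34. ] rz 0.026
```

All keys are required in every row.

>>> jog_arm --targets '[{"dx": 15, "dy": 10, "dz": 0, "rx": 0, "ry": 0, "rz": 0.1, "gripper": 0}, {"dx": 48, "dy": 32, "dz": 0, "rx": 0, "ry": 0, "rz": 0.22, "gripper": 0}, {"dx": 82, "dy": 54, "dz": 0, "rx": 0, "ry": 0, "rz": 0.34, "gripper": 0}, {"dx": 116, "dy": 76, "dz": 0, "rx": 0, "ry": 0, "rz": 0.46, "gripper": 0}, {"dx": 150, "dy": 98, "dz": 0, "rx": 0, "ry": 0, "rz": 0.58, "gripper": 0}, {"dx": 184, "dy": 121, "dz": 0, "rx": 0, "ry": 0, "rz": 0.7, "gripper": 0}, {"dx": 216, "dy": 142, "dz": 0, "rx": 0, "ry": 0, "rz": 0.82, "gripper": 0}, {"dx": 234, "dy": 154, "dz": 0, "rx": 0, "ry": 0, "rz": 0.94, "gripper": 0}]' --force 40

```text
t: 0.77
eef_pos: [0.3952, 0.4103, 0.2485]
ee_rot: [3.141, -0.001, -1.286]
force: [-0.7, 0.1, 0.1]
width: 0.0879
gripper_force: 0.0
```

>>> jog_arm --targets '[{"dx": 20, "dy": -7, "dz": 0, "rx": 0, "ry": 0, "rz": 0.026, "gripper": 0}, {"dx": 55, "dy": -20, "dz": 0, "rx": 0, "ry": 0, "rz": 0.026, "gripper": 0}, {"dx": 92, "dy": -34, "dz": 0, "rx": 0, "ry": 0, "rz": 0.026, "gripper": 0}, {"dx": 129, "dy": -48, "dz": 0, "rx": 0, "ry": 0, "rz": 0.026, "gripper": 0}, {"dx": 166, "dy": -62, "dz": 5, "rx": 0, "ry": 0, "rz": 0.026, "gripper": 0}, {"dx": 203, "dy": -76, "dz": 12, "rx": 0, "ry": 0, "rz": 0.026, "gripper": 0}, {"dx": 240, "dy": -90, "dz": 20, "rx": 0, "ry": 0, "rz": 0.026, "gripper": 0}, {"dx": 262, "dy": -98, "dz": 30, "rx": 0, "ry": 0, "rz": 0.026, "gripper": 0}]'

```text
t: 1.43
eef_pos: [0.5647, 0.1881, 0.2183]
ee_rot: [-3.141, -0.0, -1.306]
force: [-0.1, 0.9, 0.0]
width: 0.0876
gripper_force: 0.0
```

```bash
python3 - <<'E'
from h import *
f=grab('scene','s1'); g=grab('top','t1')
s=arm.get_state();print(s['t'],s['eef_pos'],s['ee_rot'],s['q'],s['force'])
r=lambda im,x,y: cv2.resize(im[y:y+150,x:x+100],None,fx=4,fy=4,interpolation=cv2.INTER_CUBIC)
cv2.imwrite('pics/c1.png',np.hstack([r(f['frame'][:,:,::-1],410,105),r(g['frame'][:,:,::-1],120,80)]))
E
```

```text
1.5333 [0.56370958 0.18735643 0.21610419] [ 3.13776580e+00 -1.24467531e-03 -1.30908825e+00] [ 6.49461240e-01  2.51981060e-01 -2.16192942e-01 -3.29573507e-04
 -1.10663572e+00 -3.87607416e-01] [ 0.52281127  0.08167468 -0.51250342]
```

View pics/c1.png

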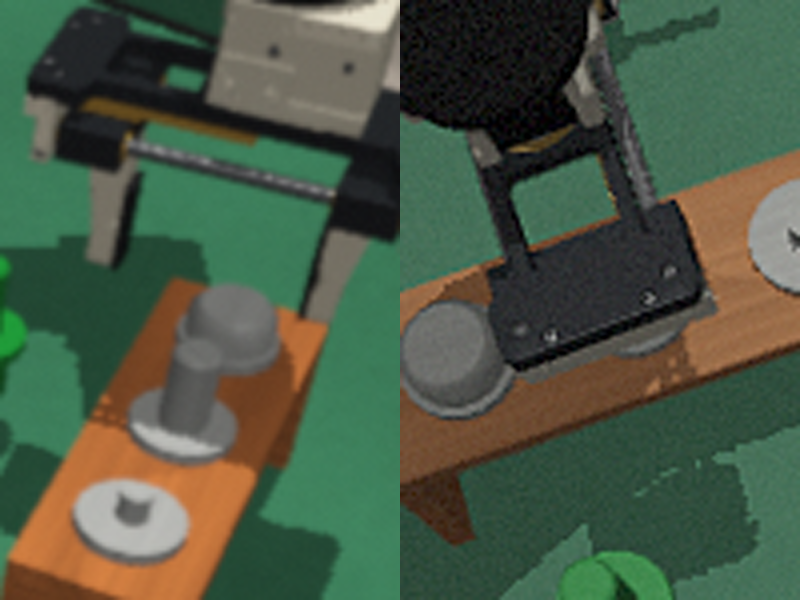

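The open jaws are centred above the middle pin, with its grip below between the fingers and nothing in the way. I'm descending with a small correction.

>>> jog_arm --targets '[{"dx": -3, "dy": 0, "dz": 5, "rx": 0, "ry": 0, "rz": 0, "gripper": 0}, {"dx": -3, "dy": 0, "dz": 17, "rx": 0, "ry": 0, "rz": 0, "gripper": 0}, {"dx": -3, "dy": 0, "dz": 31, "rx": 0, "ry": 0, "rz": 0, "gripper": 0}, {"dx": -3, "dy": 0, "dz": 45, "rx": 0, "ry": 0, "rz": 0, "gripper": 0}, {"dx": -3, "dy": 0, "dz": 58, "rx": 0, "ry": 0, "rz": 0, "gripper": 0}, {"dx": -3, "dy": 0, "dz": 70, "rx": 0, "ry": 0, "rz": 0, "gripper": 0}, {"dx": -3, "dy": 0, "dz": 77, "rx": 0, "ry": 0, "rz": 0, "gripper": 0}, {"dx": -3, "dy": 0, "dz": 80, "rx": 0, "ry": 0, "rz": 0, "gripper": 0}]'

```text
t: 2.2
eef_pos: [0.5614, 0.1946, 0.1375]
ee_rot: [3.14, -0.0, -1.304]
force: [-0.3, 0.2, -0.1]
width: 0.0878
gripper_force: 0.0
```

>>> jog_arm --targets '[{"dx": 0, "dy": 0, "dz": 0, "rx": 0, "ry": 0, "rz": 0, "gripper": 0.3}, {"dx": 0, "dy": 0, "dz": 0, "rx": 0, "ry": 0, "rz": 0, "gripper": 0.5}, {"dx": 0, "dy": 0, "dz": 0, "rx": 0, "ry": 0, "rz": 0, "gripper": 0.62}, {"dx": 0, "dy": 0, "dz": 0, "rx": 0, "ry": 0, "rz": 0, "gripper": 0.7}, {"dx": 0, "dy": 0, "dz": 0, "rx": 0, "ry": 0, "rz": 0, "gripper": 0.8}, {"dx": 0, "dy": 0, "dz": 0, "rx": 0, "ry": 0, "rz": 0, "gripper": 1}, {"dx": 0, "dy": 0, "dz": 0, "rx": 0, "ry": 0, "rz": 0, "gripper": 1}, {"dx": 0, "dy": 0, "dz": 0, "rx": 0, "ry": 0, "rz": 0, "gripper": 1}]' --force 55

```text
t: 2.87
eef_pos: [0.5624, 0.1937, 0.1387]
ee_rot: [-3.141, 0.0, -1.305]
force: [-1.4, -0.1, -0.9]
width: 0.0397
gripper_force: 0.0
```

```bash
python3 - <<'E'
from h import *
s=arm.get_state();print(s)
E
```

```text
{'t': 2.8667, 'q': array([ 6.60036664e-01,  3.20837126e-01, -3.14086257e-01,  3.20281283e-05,
       -9.35720517e-01, -3.94207121e-01]), 'qd': array([ 0.00153867,  0.00209776, -0.00051394,  0.00011742, -0.00057487,
        0.00071681]), 'joint_efforts': array([ 9.80981800e-03, -5.11436999e+01,  2.51254249e+01,  5.99930540e+00,
        3.62344370e-03, -4.07490725e-04]), 'eef_pos': array([0.56238481, 0.19369693, 0.13869686]), 'ee_rot': array([-3.14144201e+00,  3.47349536e-05, -1.30494778e+00]), 'force': array([-1.39613185, -0.13370753, -0.94680281]), 'moment': array([ 0.02823253, -0.03055193, -0.08663456]), 'gripper_force': 0.0, 'width': 0.039714568906394125}
```

>>> jog_arm --targets '[{"dx": 0, "dy": 0, "dz": 0, "rx": 0, "ry": 0, "rz": 0, "gripper": 1}, {"dx": 0, "dy": 0, "dz": 0, "rx": 0, "ry": 0, "rz": 0, "gripper": 1}, {"dx": 0, "dy": 0, "dz": 0, "rx": 0, "ry": 0, "rz": 0, "gripper": 1}, {"dx": 0, "dy": 0, "dz": 0, "rx": 0, "ry": 0, "rz": 0, "gripper": 1}, {"dx": 0, "dy": 0, "dz": 0, "rx": 0, "ry": 0, "rz": 0, "gripper": 1}, {"dx": 0, "dy": 0, "dz": 0, "rx": 0, "ry": 0, "rz": 0, "gripper": 1}, {"dx": 0, "dy": 0, "dz": 0, "rx": 0, "ry": 0, "rz": 0, "gripper": 1}, {"dx": 0, "dy": 0, "dz": 0, "rx": 0, "ry": 0, "rz": 0, "gripper": 1}]'

```text
t: 3.53
eef_pos: [0.5629, 0.194, 0.1388]
ee_rot: [-3.141, 0.0, -1.305]
force: [5.1, 0.9, -1.6]
width: 0.0248
gripper_force: 55.0
```

>>> jog_arm --targets '[{"dx": 0, "dy": 0, "dz": -5, "rx": 0, "ry": 0, "rz": 0, "gripper": 1}, {"dx": 0, "dy": 0, "dz": -15, "rx": 0, "ry": 0, "rz": 0, "gripper": 1}, {"dx": 0, "dy": 0, "dz": -30, "rx": 0, "ry": 0, "rz": 0, "gripper": 1}, {"dx": 0, "dy": 0, "dz": -50, "rx": 0, "ry": 0, "rz": 0, "gripper": 1}, {"dx": 0, "dy": 0, "dz": -75, "rx": 0, "ry": 0, "rz": 0, "gripper": 1}, {"dx": 0, "dy": 0, "dz": -100, "rx": 0, "ry": 0, "rz": 0, "gripper": 1}, {"dx": 0, "dy": 0, "dz": -118, "rx": 0, "ry": 0, "rz": 0, "gripper": 1}, {"dx": 0, "dy": 0, "dz": -130, "rx": 0, "ry": 0, "rz": 0, "gripper": 1}]'

```text
t: 4.2
eef_pos: [0.5612, 0.1934, 0.2694]
ee_rot: [3.14, 0.0, -1.305]
force: [1.1, -0.6, -4.7]
width: 0.0251
gripper_force: 55.0
```

```bash
python3 - <<'E'
from h import *
s=arm.get_state();print(s)
c,y=cmd([.224,.637,.249],-.339,[234,154,0],.94)
c,y=cmd(c,y,[262,-98,30],.026); c,y=cmd(c,y,[-3,0,80]); c,y=cmd(c,y,[0,0,-130]);print(c,y)
go(c,y,[.503,-.193,.269])
E
```

```text
{'t': 4.2, 'q': array([ 6.60274094e-01,  2.14044433e-01, -1.40684306e-01, -1.04904424e-03,
       -1.21771584e+00, -3.94229322e-01]), 'qd': array([ 2.38377934e-04, -7.36057512e-02,  1.93078608e-01, -1.08035222e-02,
       -2.84875495e-01, -1.77971152e-03]), 'joint_efforts': array([-3.02130834e-02, -4.90152812e+01,  3.06056499e+01,  7.81316936e+00,
        1.01861169e-01, -2.68446121e-03]), 'eef_pos': array([0.56119929, 0.19340104, 0.26941738]), 'ee_rot': array([ 3.13969283e+00,  2.75117490e-04, -1.30511538e+00]), 'force': array([ 1.07834213, -0.63671726, -4.65354602]), 'moment': array([ 0.10034633, -0.14444388,  0.03020476]), 'gripper_force': 54.997450578957796, 'width': 0.025072240086646543}
[0.56191044 0.19411086 0.269     ] -1.305
d mm [358.  158.5   0. ] rz 0
```

The pin is gripped at 25 mm and lifted, and its weight reads about 4.7 N. I'm carrying it over the jig.

>>> jog_arm --targets '[{"dx": 5, "dy": 2, "dz": 0, "rx": 0, "ry": 0, "rz": 0, "gripper": 1}, {"dx": 20, "dy": 9, "dz": 0, "rx": 0, "ry": 0, "rz": 0, "gripper": 1}, {"dx": 43, "dy": 19, "dz": 0, "rx": 0, "ry": 0, "rz": 0, "gripper": 1}, {"dx": 69, "dy": 30, "dz": 0, "rx": 0, "ry": 0, "rz": 0, "gripper": 1}, {"dx": 97, "dy": 43, "dz": 0, "rx": 0, "ry": 0, "rz": 0, "gripper": 1}, {"dx": 125, "dy": 55, "dz": 0, "rx": 0, "ry": 0, "rz": 0, "gripper": 1}, {"dx": 153, "dy": 68, "dz": 0, "rx": 0, "ry": 0, "rz": 0, "gripper": 1}, {"dx": 180, "dy": 80, "dz": 0, "rx": 0, "ry": 0, "rz": 0, "gripper": 1}]'

```text
t: 4.87
eef_pos: [0.5297, -0.0032, 0.2662]
ee_rot: [3.137, 0.001, -1.305]
force: [0.3, 0.0, -5.5]
width: 0.025
gripper_force: 55.0
```

>>> jog_arm --targets '[{"dx": 28, "dy": 12, "dz": 0, "rx": 0, "ry": 0, "rz": 0, "gripper": 1}, {"dx": 56, "dy": 24, "dz": 0, "rx": 0, "ry": 0, "rz": 0, "gripper": 1}, {"dx": 84, "dy": 37, "dz": 0, "rx": 0, "ry": 0, "rz": 0, "gripper": 1}, {"dx": 111, "dy": 49, "dz": 0, "rx": 0, "ry": 0, "rz": 0, "gripper": 1}, {"dx": 135, "dy": 60, "dz": 0, "rx": 0, "ry": 0, "rz": 0, "gripper": 1}, {"dx": 156, "dy": 69, "dz": 0, "rx": 0, "ry": 0, "rz": 0, "gripper": 1}, {"dx": 170, "dy": 75, "dz": 0, "rx": 0, "ry": 0, "rz": 0, "gripper": 1}, {"dx": 175, "dy": 78, "dz": 0, "rx": 0, "ry": 0, "rz": 0, "gripper": 1}]'

```text
t: 5.53
eef_pos: [0.5004, -0.1923, 0.2662]
ee_rot: [3.137, 0.002, -1.307]
force: [-0.4, 0.0, -5.6]
width: 0.0251
gripper_force: 55.0
```

>>> jog_arm --targets '[{"dx": 0, "dy": 0, "dz": 4, "rx": 0, "ry": 0, "rz": 0, "gripper": 1}, {"dx": 0, "dy": 0, "dz": 10, "rx": 0, "ry": 0, "rz": 0, "gripper": 1}, {"dx": 0, "dy": 0, "dz": 17, "rx": 0, "ry": 0, "rz": 0, "gripper": 1}, {"dx": 0, "dy": 0, "dz": 24, "rx": 0, "ry": 0, "rz": 0, "gripper": 1}, {"dx": 0, "dy": 0, "dz": 31, "rx": 0, "ry": 0, "rz": 0, "gripper": 1}, {"dx": 0, "dy": 0, "dz": 36, "rx": 0, "ry": 0, "rz": 0, "gripper": 1}, {"dx": 0, "dy": 0, "dz": 40, "rx": 0, "ry": 0, "rz": 0, "gripper": 1}, {"dx": 0, "dy": 0, "dz": 40, "rx": 0, "ry": 0, "rz": 0, "gripper": 1}]'

```text
t: 6.2
eef_pos: [0.5028, -0.1899, 0.2274]
ee_rot: [3.14, 0.001, -1.304]
force: [-0.4, -0.2, -5.9]
width: 0.0252
gripper_force: 55.0
```

```bash
python3 - <<'E'
from h import *
f=grab('scene','s2'); g=grab('top','t2')
s=arm.get_state();print(s['t'],s['eef_pos'],s['ee_rot'],s['force'])
r=lambda im,x,y: cv2.resize(im[y:y+120,x:x+80],None,fx=5,fy=5,interpolation=cv2.INTER_CUBIC)
cv2.imwrite('pics/c2.png',np.hstack([r(f['frame'][:,:,::-1],275,225),r(g['frame'][:,:,::-1],355,100)]))
E
```

```text
6.3 [ 0.50335228 -0.19018179  0.22856143] [ 3.14144245e+00 -1.28732905e-04 -1.30443983e+00] [ 0.86479615  0.25504061 -5.77086836]
```

View pics/c2.png

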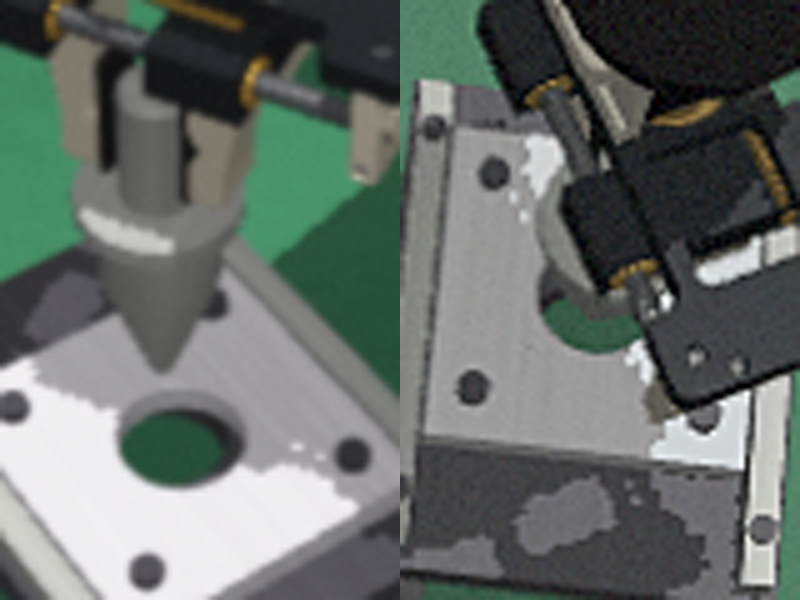

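In the scene crop the pin hangs upright. Its tip is at crop (162,369), i.e. image (307.0,298.4), above the upper hole's robot-side half, as wanted.

```bash
python3 - <<'E'
from h import *
S=load('s2')
p=atz(S,307,298.4,.112);print(p)
# grip top centre check (crop 150,95): z=.112+.131
print(atz(S,275+150/5-.4,225+92/5-.4,.243))
# collar edges: left 72, right 243 at crop row ~205 (collar mid z ~ .112+.082)
print(atz(S,275+157.5/5-.4,225+203/5-.4,.112+.086))
for n in([.503,-.193],[.5037,-.194]):
    d=np.array(n)-p[:2]; print(d); go([0,0,0],-1.305,[d[0],d[1],0])
E
```

```text
[ 0.50375321 -0.19344185  0.112     ]
[ 0.50381232 -0.19626722  0.243     ]
[ 0.50715298 -0.19744739  0.198     ]
[-0.00075321  0.00044185]
d mm [-0.6  0.6  0. ] rz 0
[-5.3205182e-05 -5.5814762e-04]
d mm [0.5 0.2 0. ] rz 0
```

The tip is within 1 mm of the lower hole's axis. I'm descending, slowly once it reaches the cone contact.

>>> jog_arm --targets '[{"dx": 0, "dy": 0, "dz": 4, "rx": 0, "ry": 0, "rz": 0, "gripper": 1}, {"dx": 0, "dy": 0, "dz": 9, "rx": 0, "ry": 0, "rz": 0, "gripper": 1}, {"dx": 0, "dy": 0, "dz": 15, "rx": 0, "ry": 0, "rz": 0, "gripper": 1}, {"dx": 0, "dy": 0, "dz": 21, "rx": 0, "ry": 0, "rz": 0, "gripper": 1}, {"dx": 0, "dy": 0, "dz": 27, "rx": 0, "ry": 0, "rz": 0, "gripper": 1}, {"dx": 0, "dy": 0, "dz": 32, "rx": 0, "ry": 0, "rz": 0, "gripper": 1}, {"dx": 0, "dy": 0, "dz": 36, "rx": 0, "ry": 0, "rz": 0, "gripper": 1}, {"dx": 0, "dy": 0, "dz": 39, "rx": 0, "ry": 0, "rz": 0, "gripper": 1}]' --force 60

```text
t: 6.97
eef_pos: [0.5039, -0.1904, 0.1893]
ee_rot: [-3.141, -0.001, -1.305]
force: [2.4, -1.3, -3.4]
width: 0.025
gripper_force: 60.0
```

>>> jog_arm --targets '[{"dx": 0, "dy": 0, "dz": 1, "rx": 0, "ry": 0, "rz": 0, "gripper": 1}, {"dx": 0, "dy": 0, "dz": 2, "rx": 0, "ry": 0, "rz": 0, "gripper": 1}, {"dx": 0, "dy": 0, "dz": 3, "rx": 0, "ry": 0, "rz": 0, "gripper": 1}, {"dx": 0, "dy": 0, "dz": 4, "rx": 0, "ry": 0, "rz": 0, "gripper": 1}, {"dx": 0, "dy": 0, "dz": 5, "rx": 0, "ry": 0, "rz": 0, "gripper": 1}, {"dx": 0, "dy": 0, "dz": 6, "rx": 0, "ry": 0, "rz": 0, "gripper": 1}, {"dx": 0, "dy": 0, "dz": 7, "rx": 0, "ry": 0, "rz": 0, "gripper": 1}, {"dx": 0, "dy": 0, "dz": 8, "rx": 0, "ry": 0, "rz": 0, "gripper": 1}]'

```text
t: 7.63
eef_pos: [0.5051, -0.1906, 0.1828]
ee_rot: [-3.138, -0.002, -1.304]
force: [6.2, -1.4, 1.9]
width: 0.0255
gripper_force: 60.0
```

>>> jog_arm --targets '[{"dx": 0, "dy": 0, "dz": 1, "rx": 0, "ry": 0, "rz": 0, "gripper": 1}, {"dx": 0, "dy": 0, "dz": 2, "rx": 0, "ry": 0, "rz": 0, "gripper": 1}, {"dx": 0, "dy": 0, "dz": 3, "rx": 0, "ry": 0, "rz": 0, "gripper": 1}, {"dx": 0, "dy": 0, "dz": 4, "rx": 0, "ry": 0, "rz": 0, "gripper": 1}, {"dx": 0, "dy": 0, "dz": 5, "rx": 0, "ry": 0, "rz": 0, "gripper": 1}, {"dx": 0, "dy": 0, "dz": 6, "rx": 0, "ry": 0, "rz": 0, "gripper": 1}, {"dx": 0, "dy": 0, "dz": 7, "rx": 0, "ry": 0, "rz": 0, "gripper": 1}, {"dx": 0, "dy": 0, "dz": 8, "rx": 0, "ry": 0, "rz": 0, "gripper": 1}]'

```text
t: 8.3
eef_pos: [0.506, -0.1908, 0.1755]
ee_rot: [-3.136, -0.003, -1.304]
force: [6.8, -2.7, 2.4]
width: 0.0249
gripper_force: 60.0
```

The reaction is 7 N along the slide axis, which matches the plate's friction, so the plate is being pulled. I'm continuing.

>>> jog_arm --targets '[{"dx": 0, "dy": 0, "dz": 1, "rx": 0, "ry": 0, "rz": 0, "gripper": 1}, {"dx": 0, "dy": 0, "dz": 2, "rx": 0, "ry": 0, "rz": 0, "gripper": 1}, {"dx": 0, "dy": 0, "dz": 3, "rx": 0, "ry": 0, "rz": 0, "gripper": 1}, {"dx": 0, "dy": 0, "dz": 4, "rx": 0, "ry": 0, "rz": 0, "gripper": 1}, {"dx": 0, "dy": 0, "dz": 5, "rx": 0, "ry": 0, "rz": 0, "gripper": 1}, {"dx": 0, "dy": 0, "dz": 6, "rx": 0, "ry": 0, "rz": 0, "gripper": 1}, {"dx": 0, "dy": 0, "dz": 7, "rx": 0, "ry": 0, "rz": 0, "gripper": 1}, {"dx": 0, "dy": 0, "dz": 8, "rx": 0, "ry": 0, "rz": 0, "gripper": 1}]'

```text
t: 8.97
eef_pos: [0.506, -0.191, 0.1675]
ee_rot: [-3.136, -0.003, -1.304]
force: [6.8, -4.4, 3.3]
width: 0.0249
gripper_force: 60.0
```

>>> jog_arm --targets '[{"dx": 0, "dy": 0, "dz": 1, "rx": 0, "ry": 0, "rz": 0, "gripper": 1}, {"dx": 0, "dy": 0, "dz": 2, "rx": 0, "ry": 0, "rz": 0, "gripper": 1}, {"dx": 0, "dy": 0, "dz": 3, "rx": 0, "ry": 0, "rz": 0, "gripper": 1}, {"dx": 0, "dy": 0, "dz": 4, "rx": 0, "ry": 0, "rz": 0, "gripper": 1}, {"dx": 0, "dy": 0, "dz": 5, "rx": 0, "ry": 0, "rz": 0, "gripper": 1}, {"dx": 0, "dy": 0, "dz": 6, "rx": 0, "ry": 0, "rz": 0, "gripper": 1}, {"dx": 0, "dy": 0, "dz": 7, "rx": 0, "ry": 0, "rz": 0, "gripper": 1}, {"dx": 0, "dy": 0, "dz": 8, "rx": 0, "ry": 0, "rz": 0, "gripper": 1}]'

```text
t: 9.63
eef_pos: [0.5059, -0.1913, 0.1596]
ee_rot: [-3.137, -0.004, -1.304]
force: [6.1, -4.7, 3.8]
width: 0.0247
gripper_force: 60.0
```

>>> jog_arm --targets '[{"dx": 0.5, "dy": 0, "dz": 1, "rx": 0, "ry": 0, "rz": 0, "gripper": 1}, {"dx": 1, "dy": 0, "dz": 2, "rx": 0, "ry": 0, "rz": 0, "gripper": 1}, {"dx": 1, "dy": 0, "dz": 3, "rx": 0, "ry": 0, "rz": 0, "gripper": 1}, {"dx": 1, "dy": 0, "dz": 4, "rx": 0, "ry": 0, "rz": 0, "gripper": 1}, {"dx": 1, "dy": 0, "dz": 5, "rx": 0, "ry": 0, "rz": 0, "gripper": 1}, {"dx": 1, "dy": 0, "dz": 6, "rx": 0, "ry": 0, "rz": 0, "gripper": 1}, {"dx": 1, "dy": 0, "dz": 7, "rx": 0, "ry": 0, "rz": 0, "gripper": 1}, {"dx": 1, "dy": 0, "dz": 8, "rx": 0, "ry": 0, "rz": 0, "gripper": 1}]'

```text
t: 10.3
eef_pos: [0.5054, -0.1917, 0.1505]
ee_rot: [-3.138, -0.002, -1.304]
force: [6.6, -3.0, -2.0]
width: 0.0252
gripper_force: 60.0
```

>>> jog_arm --targets '[{"dx": 0, "dy": 0, "dz": 1, "rx": 0, "ry": 0, "rz": 0, "gripper": 1}, {"dx": 0, "dy": 0, "dz": 2, "rx": 0, "ry": 0, "rz": 0, "gripper": 1}, {"dx": 0, "dy": 0, "dz": 3, "rx": 0, "ry": 0, "rz": 0, "gripper": 1}, {"dx": 0, "dy": 0, "dz": 4, "rx": 0, "ry": 0, "rz": 0, "gripper": 1}, {"dx": 0, "dy": 0, "dz": 5, "rx": 0, "ry": 0, "rz": 0, "gripper": 1}, {"dx": 0, "dy": 0, "dz": 6, "rx": 0, "ry": 0, "rz": 0, "gripper": 1}, {"dx": 0, "dy": 0, "dz": 7, "rx": 0, "ry": 0, "rz": 0, "gripper": 1}, {"dx": 0, "dy": 0, "dz": 8, "rx": 0, "ry": 0, "rz": 0, "gripper": 1}]'

```text
t: 10.97
eef_pos: [0.5054, -0.1917, 0.1425]
ee_rot: [-3.138, -0.002, -1.304]
force: [6.2, -3.4, -1.5]
width: 0.0248
gripper_force: 60.0
```

>>> jog_arm --targets '[{"dx": 0, "dy": 0, "dz": 1, "rx": 0, "ry": 0, "rz": 0, "gripper": 1}, {"dx": 0, "dy": 0, "dz": 2, "rx": 0, "ry": 0, "rz": 0, "gripper": 1}, {"dx": 0, "dy": 0, "dz": 3, "rx": 0, "ry": 0, "rz": 0, "gripper": 1}, {"dx": 0, "dy": 0, "dz": 4, "rx": 0, "ry": 0, "rz": 0, "gripper": 1}, {"dx": 0, "dy": 0, "dz": 5, "rx": 0, "ry": 0, "rz": 0, "gripper": 1}, {"dx": 0, "dy": 0, "dz": 6, "rx": 0, "ry": 0, "rz": 0, "gripper": 1}, {"dx": 0, "dy": 0, "dz": 7, "rx": 0, "ry": 0, "rz": 0, "gripper": 1}, {"dx": 0, "dy": 0, "dz": 8, "rx": 0, "ry": 0, "rz": 0, "gripper": 1}]'

```text
t: 11.63
eef_pos: [0.5054, -0.1917, 0.1345]
ee_rot: [-3.138, -0.002, -1.304]
force: [6.0, -3.5, -1.7]
width: 0.0244
gripper_force: 60.0
```

>>> jog_arm --targets '[{"dx": 0, "dy": 0, "dz": 1, "rx": 0, "ry": 0, "rz": 0, "gripper": 1}, {"dx": 0, "dy": 0, "dz": 2, "rx": 0, "ry": 0, "rz": 0, "gripper": 1}, {"dx": 0, "dy": 0, "dz": 3, "rx": 0, "ry": 0, "rz": 0, "gripper": 1}, {"dx": 0, "dy": 0, "dz": 4, "rx": 0, "ry": 0, "rz": 0, "gripper": 1}, {"dx": 0, "dy": 0, "dz": 5, "rx": 0, "ry": 0, "rz": 0, "gripper": 1}, {"dx": 0, "dy": 0, "dz": 5, "rx": 0, "ry": 0, "rz": 0, "gripper": 1}, {"dx": 0, "dy": 0, "dz": 5, "rx": 0, "ry": 0, "rz": 0, "gripper": 1}, {"dx": 0, "dy": 0, "dz": 5, "rx": 0, "ry": 0, "rz": 0, "gripper": 1}]'

```text
t: 12.3
eef_pos: [0.5051, -0.1917, 0.1293]
ee_rot: [-3.139, -0.002, -1.304]
force: [6.7, -3.2, -2.4]
width: 0.0249
gripper_force: 60.0
```

>>> jog_arm --targets '[{"dx": 0, "dy": 0, "dz": 0.5, "rx": 0, "ry": 0, "rz": 0, "gripper": 1}, {"dx": 0, "dy": 0, "dz": 1, "rx": 0, "ry": 0, "rz": 0, "gripper": 1}, {"dx": 0, "dy": 0, "dz": 1.5, "rx": 0, "ry": 0, "rz": 0, "gripper": 1}, {"dx": 0, "dy": 0, "dz": 2, "rx": 0, "ry": 0, "rz": 0, "gripper": 1}, {"dx": 0, "dy": 0, "dz": 2, "rx": 0, "ry": 0, "rz": 0, "gripper": 1}, {"dx": 0, "dy": 0, "dz": 2, "rx": 0, "ry": 0, "rz": 0, "gripper": 1}, {"dx": 0, "dy": 0, "dz": 2, "rx": 0, "ry": 0, "rz": 0, "gripper": 1}, {"dx": 0, "dy": 0, "dz": 2, "rx": 0, "ry": 0, "rz": 0, "gripper": 1}]'

```text
t: 12.97
eef_pos: [0.5053, -0.1918, 0.1286]
ee_rot: [-3.138, -0.002, -1.304]
force: [2.6, -2.3, 8.4]
width: 0.0249
gripper_force: 60.0
```

The collar has seated: the reaction is upward at the expected height of 0.1286. I'm releasing and retreating.

>>> jog_arm --targets '[{"dx": 0, "dy": 0, "dz": -1, "rx": 0, "ry": 0, "rz": 0, "gripper": 0.6}, {"dx": 0, "dy": 0, "dz": -1, "rx": 0, "ry": 0, "rz": 0, "gripper": 0.5}, {"dx": 0, "dy": 0, "dz": -1, "rx": 0, "ry": 0, "rz": 0, "gripper": 0.3}, {"dx": 0, "dy": 0, "dz": -1, "rx": 0, "ry": 0, "rz": 0, "gripper": 0.2}, {"dx": 0, "dy": 0, "dz": -1, "rx": 0, "ry": 0, "rz": 0, "gripper": 0.2}, {"dx": 0, "dy": 0, "dz": -1, "rx": 0, "ry": 0, "rz": 0, "gripper": 0.2}, {"dx": 0, "dy": 0, "dz": -1, "rx": 0, "ry": 0, "rz": 0, "gripper": 0.2}, {"dx": 0, "dy": 0, "dz": -1, "rx": 0, "ry": 0, "rz": 0, "gripper": 0.2}]'

```text
t: 13.63
eef_pos: [0.5033, -0.1912, 0.1274]
ee_rot: [3.141, 0.0, -1.305]
force: [-0.2, -0.2, -0.3]
width: 0.0689
gripper_force: 0.0
```

>>> jog_arm --targets '[{"dx": 0, "dy": 0, "dz": 0, "rx": 0, "ry": 0, "rz": 0, "gripper": 0.1}, {"dx": 0, "dy": 0, "dz": -3, "rx": 0, "ry": 0, "rz": 0, "gripper": 0.1}, {"dx": 0, "dy": 0, "dz": -12, "rx": 0, "ry": 0, "rz": 0, "gripper": 0.1}, {"dx": 0, "dy": 0, "dz": -27, "rx": 0, "ry": 0, "rz": 0, "gripper": 0.1}, {"dx": 0, "dy": 0, "dz": -45, "rx": 0, "ry": 0, "rz": 0, "gripper": 0.1}, {"dx": 0, "dy": 0, "dz": -65, "rx": 0, "ry": 0, "rz": 0, "gripper": 0.1}, {"dx": 0, "dy": 0, "dz": -85, "rx": 0, "ry": 0, "rz": 0, "gripper": 0.1}, {"dx": 0, "dy": 0, "dz": -95, "rx": 0, "ry": 0, "rz": 0, "gripper": 0.1}]'

```text
t: 14.3
eef_pos: [0.5045, -0.1915, 0.226]
ee_rot: [-3.138, -0.002, -1.304]
force: [1.3, 0.3, 0.9]
width: 0.0793
gripper_force: 0.0
```

```bash
python3 - <<'E'
from h import *
f=grab('scene','s3')
s=arm.get_state();print(s['t'],s['eef_pos'],s['force'],s['width'])
cv2.imwrite('pics/c3.png',cv2.resize(f['frame'][230:380,240:400,::-1],None,fx=4,fy=4,interpolation=cv2.INTER_CUBIC))
E
```

```text
14.35 [ 0.50511221 -0.19161266  0.22694149] [ 2.2710429  -0.62158256  1.98258514] 0.07880156043776862
```

View pics/c3.png

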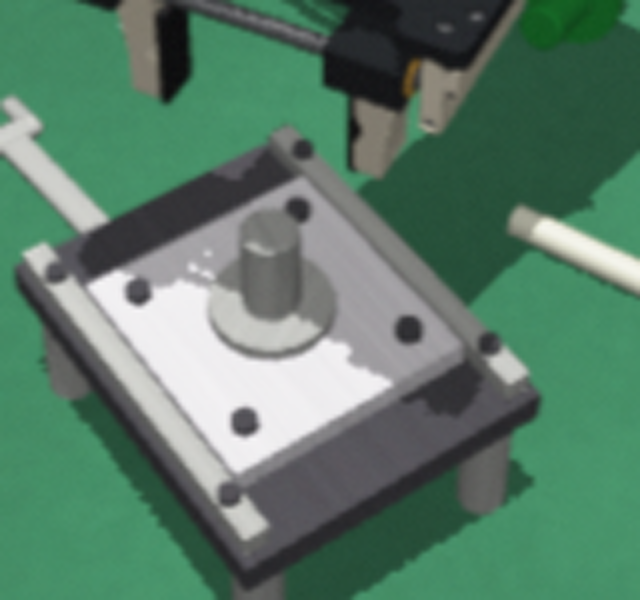

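The pin stands upright with its collar flat on the plate, centred at about crop (272,300). The top plate is now centred and the gripper is clear, so I'm handing in.

```bash
python3 -c "
from station import arm
print(arm.job_done())"
```

```text
the job is handed in; nothing more can be done
None
```

The tapered pin is through both holes with its collar on the top plate, the plate has been pulled into line, the gripper is clear, and I handed the job in at about 14.4 s; no verdict came back.

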